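# Slide a drawer front home into the corner stop

### The job

Get the white drawer front ready for sanding: push it along the bench with the fingertips until it lies fully home in the wooden corner stop, one long edge flush against the long batten and one short end flush against the short batten. Slide it steadily, flat on the bench, without picking it up or tipping it and without knocking it so that it shoots along. Leave the red tin, the green sanding block and the white bottle where they stand, and finish with the hand clear of everything.

Things in the scene. Friction and masses are not known exactly. Their poses are not given: they have to be found in the camera images.
- panel: loose white drawer front lying flat on the bench: 110 mm (its x) by 200 mm (its y), 18 mm thick, 0.2 to 0.45 kg; a 22 mm wide border stands 2.5 mm proud of its upper face. Origin at the centre of its underside, z up. Half a turn makes no difference. It starts short of both battens and up to 0.3 rad out of line with them.
- corner_stop: L of two brown wooden battens fixed to the bench, each 25 mm wide, 12 mm high. Origin on the bench where the drawer front's centre lies when home. In its frame the long batten's inner face is at x = +55 mm (looks to -x; y from -270 to +125), the short one's at y = +100 mm (looks to -y; x from -95 to +55): push towards +x and +y. +x points away from the robot within 0.3 rad, +y to its left.
- stop_corner (a point): the inner corner of the corner stop, where the inner faces of the two battens meet, at the height of their tops (12 mm, lower than the drawer front); same axes as the corner stop
- filler_tin: loose round red tin with a black lid, 84 mm across, 60 mm high, origin at the centre of its underside; a bystander, standing beyond the long batten or nearer the robot, past the free end of the short batten; always outside the L
- sanding_block: loose sanding block lying flat, green with a thin grey abrasive underside, 65 by 100 mm (its x, y), 26 mm high, origin at the centre of its underside; a bystander, in the other of those two places
- bottle: loose white bottle standing upright, 60 mm across, 170 mm high, origin at the centre of its underside; a bystander, beyond the short batten on its outer side
There are look-alikes about, which are no part of the job. Leave any purple or yellow look-alike of the panel alone.

How it is judged (in metres and radians):
At the end, for the whole second after the job is handed in: The drawer front lies flat and still on the bench, home in the corner stop: within 4 mm of touching each batten and within 0.025 rad of square to them, with the tin, the sanding block and the bottle within 20 mm of where they stood (x of panel in the frame of corner_stop between -0.004 and 0.004 m and y of panel in the frame of corner_stop between -0.004 and 0.004 m and angle between the y axis of panel and the y axis of corner_stop, either way round below 0.025 rad and height (world z) of panel below 0.004 m and angle between panel's own z axis and vertical below 0.04 rad and linear speed of panel below 0.01 m/s and distance of each of filler_tin, sanding_block, bottle from where it was at the start of the episode below 0.02 m).
It fails at once if the drawer front is lifted off the bench or tipped (raised by more than 12 mm or tilted by more than 0.15 rad) (height (world z) of panel above 0.012 m or angle between panel's own z axis and vertical above 0.15 rad).
It fails at once if the drawer front is knocked along faster than 0.5 m/s (linear speed of panel above 0.5 m/s).
It fails at once if the tin, the sanding block or the bottle is moved by more than 20 mm (distance of any of filler_tin, sanding_block, bottle from where it was at the start of the episode above 0.02 m).
It also fails if it takes over 70 s, if anything falls off the work surface, if the arm or the gripper's body presses on something with over 40 N, if the wrist force passes 120 N, or if a joint passes its speed limit or range.

### The arm

A 6-joint arm with a two-finger parallel gripper is mounted at the origin on the work surface. World frame = base frame: x ahead of the robot, y to its left, z up, the work surface at z = 0. Lengths are in mm, angles in rad, forces in N, time in s.
With the tool pointing down it reaches from about 325 to 900 mm from the base axis. Payload 6.1 kg.
Tool frame: the origin (TCP) lies on the centre line of the jaws, within the pads' length; the fingertips stand 19 mm ahead of it and the grasp point (between the pads) is the TCP; z points along the fingers, y is the line along which they close (so a half turn about z gives the same grasp; the last joint's range is limited). The gripper opens to 87 mm and grips with 3 to 60 N. Pads are 19 mm wide; open, the fingers measure 117 mm over their backs; the gripper's body (75 mm by 190 mm) begins 51 mm behind the grasp point.
Start: joints at [1.025, 0.22, 1.526, -0, 1.395, -0.126], TCP at [254.734, 570.725, 241.538] pointing down, gripper open.
Joint ranges: [-2.98, 2.98], [-0.91, 2.08], [0.09, 2.57], [-1.24, 4.39], [0.2, 2.65], [-2.68, 2.68]. Speed limits (rad/s): [2.57, 2.57, 3.01, 3.14, 3.14, 3.14].

### API

Orientations are given as a unit quaternion [w, x, y, z].
In Python, from workcell import ctrl, grab_frame, outline_of gives the robot as it stands. The module is installed in compiled form; this text tells all that it offers.
- The arm moves only by the shell command python3 -m jog 'ROWS'. ROWS is JSON, a list of rows, each a list of 5 numbers: the shift along the tool's x, y, z in units of 40 mm (1.0 is 40 mm), then the turn about the tool's z in units of 5 degrees (1.0 is 5 degrees), then the finger opening in mm, from 0 to 87. In form: [[x, y, z, roll, hand], ...]. A call has 1 to 5 rows; each row shifts and turns the commanded pose from where the row before left it, along the tool's axes as they then stand; what a row does not reach is not made up. A row lasts 1/8 s, in which the tool goes at most 62.5 mm and 10.7 degrees, less where a joint would pass 70% of its speed; a pose out of reach is approached as far as the arm can. A call is refused whole if a number of a shift passes 1 or a number of a turn 1, either way. A call with a gripper value outside its range is refused whole. The fingers move at their own pace and stop on an object; the grip force is fixed at half the most. Time passes only in rows, so rows that do not move let the fingers close. It gives the time, the measured TCP pose, the force, the opening and the grip force at its end, in the units of the state.
- ctrl.get_obs(): the state, without advancing time (a new reading comes with each control period).
- grab_frame(name): name is "scene" or "top" or "wrist"; returns a dict with "frame" (480x640x3 uint8, red, green, blue), "range_z" (480x640 float32, mm along the optical axis (not along the pixel's ray), 0 where there is no reading), "fx", "fy", "cx", "cy" (pixels), "k1" (the pictures are not rectified: a ray, as slopes to the right and down, at radius r is drawn at 1 + k1 r^2 times it, then the intrinsics apply), "R" (3x3) and "t" (3): a world point X has camera coordinates R X + t; the wrist camera has in their place "T_tool_cam" (4x4, takes a point from camera to tool coordinates, whose origin is the TCP and whose axes are the flange's). Camera axes: x right, y down, z forward; pixel columns grow to the right and rows downward; lengths in mm; the calibration is good to about 2 mm. A picture is of the moment at which its call begins: read the wrist's pose just before it.
- ctrl.job_done(): hands the job in; it is judged then, once.
Trained networks look in the newest picture that a camera, given by its name, has taken for a name from the list of things; names that differ only in an ending like _2 or _b are one class to them, and where a whole thing is asked for, a point or a joint stands for the part that bears it (a point fixed in the world has none). Each returns a list of dicts, best first, with "score" (0 to 1); they miss things now and then, are a little off and sometimes report something else, mostly with a low value. They report only what shows in the picture. A call takes as long as a camera call. They do not tell look-alikes from the thing itself.
- outline_of(camera, thing): "region" (480x640 bool, what is visible of it) and "xy" ([column, row] in pixels, amid what is visible of it).
The state is a dict: "t": time; "joints": joint angles; "qvel": joint speeds; "tau": joint torques, N m; "ee_pos": TCP position; "tool_rot": TCP orientation; "ft_force": force on the tool from outside, world axes, zero at the start; "ft_torque": the same for the moment, N m; "opening": finger opening in mm; "grip_force": force on a finger pad.
Only numpy, scipy, OpenCV 4.12 (cv2) and the standard library are available. Lean on these libraries where they do the work, as an engineer would, in place of code of your own. Each camera call takes 0.05 s, during which the arm holds its last target. There are 200 camera calls.

## Working session

There is one attempt and no reset: what is moved stays moved. The work goes in short steps, Python scripts to look and compute and a shell command to move; the robot and the scene stay as the last step left them, time stands still between calls to the robot, and variables do not carry over. Pictures are saved under pics/ and viewed, at most 10 in all, crops included, and the job is handed in when it is done.

```bash
mkdir -p pics
cat > h.py <<'E'
import numpy as np, cv2
from workcell import ctrl, grab_frame, outline_of
def world(f,uv,z=None):
    """pixels Nx2 -> world; from range if z None else on plane z"""
    uv=np.asarray(uv,float).reshape(-1,2)
    d=np.c_[(uv[:,0]-f['cx'])/f['fx'],(uv[:,1]-f['cy'])/f['fy']]
    s=d.copy()
    for _ in range(10): s=d/(1+f['k1']*(s**2).sum(1,keepdims=True))
    ray=np.c_[s,np.ones(len(s))]; R=np.array(f['R']); t=np.array(f['t'])
    c=-R.T@t; w=ray@R
    if z is None:
        i=np.round(uv).astype(int); k=f['range_z'][i[:,1],i[:,0]][:,None]
    else: k=((z-c[2])/w[:,2])[:,None]
    return c+k*w
def save(n,im): cv2.imwrite('pics/'+n+'.png',im[:,:,::-1])
E
python3 - <<'E'
from h import *
for cam in ('top','scene'):
    f=grab_frame(cam); im=f['frame'].copy()
    for th,c in (('panel',(255,0,0)),('corner_stop',(0,255,0)),('filler_tin',(0,0,255)),('sanding_block',(255,0,255)),('bottle',(0,255,255))):
        for r in outline_of(cam,th):
            m=r['region'].astype(np.uint8); cs,_=cv2.findContours(m,0,2); cv2.drawContours(im,cs,-1,c,1)
            vs,us=np.nonzero(m); P=world(f,np.c_[us,vs]); 
            P=P[f['range_z'][vs,us]>0]
            print(cam,th,round(r['score'],2),r['xy'],m.sum(),np.median(P,0).round(), np.percentile(P[:,2],[5,95]).round(), cv2.minAreaRect(P[:,:2].astype(np.float32)))
    save(cam+'0',im)
print(ctrl.get_obs())
E
```

```text
top panel 0.92 [389.3, 334.8] 4706 [ 336. -147.   17.] [13. 21.] ((333.7863464355469, -149.84814453125), (117.51248168945312, 207.7765655517578), 41.56844711303711)
top panel 0.86 [320.3, 242.3] 4327 [546.   8.  17.] [13. 21.] ((546.663330078125, 7.3863983154296875), (200.37060546875, 112.50062561035156), 82.58052062988281)
top panel 0.57 [478.3, 163.4] 4204 [ 721. -341.   17.] [13. 21.] ((721.4219970703125, -343.5688171386719), (112.31204223632812, 200.8900604248047), 34.19951248168945)
top corner_stop 0.61 [284.1, 187.6] 2762 [662.  92.  12.] [ 9. 15.] ((594.6903076171875, 14.037094116210938), (173.8519744873047, 395.35711669921875), 2.1314775943756104)
top filler_tin 0.91 [312.0, 147.1] 1197 [749.  27.  60.] [30. 63.] ((751.1710815429688, 27.962833404541016), (80.30953216552734, 79.53732299804688), 89.98117065429688)
top filler_tin 0.43 [281.9, 188.4] 2862 [662.  93.  12.] [ 6. 15.] ((595.7949829101562, 14.035659790039062), (176.7548370361328, 402.6455993652344), 2.0217370986938477)
top sanding_block 0.81 [206.7, 283.3] 1369 [443. 253.  26.] [21. 29.] ((442.0881042480469, 259.2264
[... 1583 characters left out ...]
t': 0.6, 'joints': array([ 1.02487900e+00,  2.20378887e-01,  1.52646966e+00,  5.47404134e-07,
        1.39463723e+00, -1.26100521e-01]), 'qvel': array([-1.10902889e-03,  2.01483094e-04,  5.91022348e-05, -1.08541911e-03,
       -2.55063753e-04,  2.23952663e-04]), 'tau': array([-6.88238997e-04, -4.94238460e+01, -3.87498486e+01,  7.00227055e-02,
        4.71073610e-02, -8.20800835e-06]), 'ee_pos': array([254.7642734 , 570.75018181, 241.56681696]), 'tool_rot': array([1.73658529e-05, 2.08370362e-01, 9.78049993e-01, 5.05401481e-05]), 'ft_force': array([0.22947831, 0.56180746, 0.15416164]), 'ft_torque': array([-0.03494156,  0.0508031 ,  0.03677276]), 'grip_force': 0.0, 'opening': 87.04210117754164}
```

View pics/top0.png

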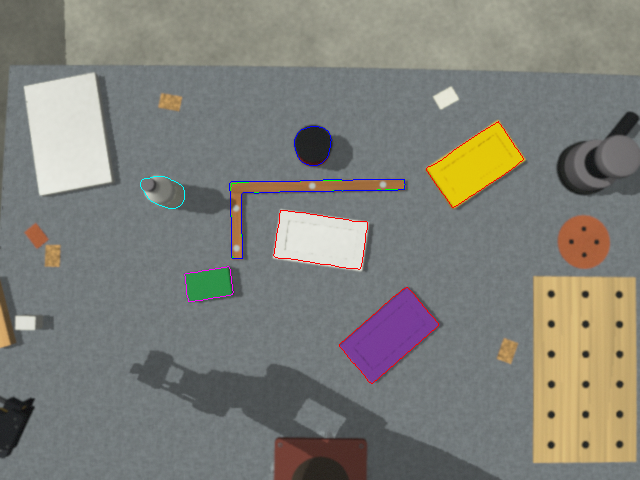

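The top view shows the white panel at about (320,242). The corner stop's battens meet near (236,186). The tin is at (312,147), the block at (207,284) and the bottle at (165,190). The purple and yellow panels are look-alikes. The stop rectangle measures 174x395 mm against a nominal 175x395, and the panel 200x112 mm, so both fits hold.

In world coordinates the stop origin is about (599.5, 86.8) with yaw 0.037. In the stop frame the panel sits at about (-56, -77), turned -9.5°. I'll first turn the tool so its y lies along the stop's y.

```bash
cat >> h.py <<'E'
O=np.array([599.5,86.8]); A=np.radians(2.13); RS=np.array([[np.cos(A),-np.sin(A)],[np.sin(A),np.cos(A)]])
def tool(target=None):
    """TCP in the stop frame; tool-axis shift (units of 40 mm) to a stop-frame target x,y,z"""
    from scipy.spatial.transform import Rotation as Ro
    o=ctrl.get_obs(); q=o['tool_rot']; M=Ro.from_quat(np.r_[q[1:],q[0]]).as_matrix(); p=o['ee_pos']
    print('t',round(o['t'],2),'stop xy',(RS.T@(p[:2]-O)).round(1),'z',p[2].round(1),'tool y yaw rel stop',(np.degrees(np.arctan2(M[1,1],M[0,1]))-2.13).round(2),'F',(o['ft_force']).round(1),'open',round(o['opening']))
    if target is not None:
        w=np.r_[O+RS@np.array(target[:2]),target[2]]; print('units',((M.T@(w-p))/40).round(3))
def panel(cam='top'):
    f=grab_frame(cam); best=None
    for r in outline_of(cam,'panel'):
        vs,us=np.nonzero(r['region']); ok=f['range_z'][vs,us]>0; vs,us=vs[ok],us[ok]
        if np.median(f['frame'][vs,us].min(1))<140: continue
        P=world(f,np.c_[us,vs]); k=P[:,2]>8; P=(P[k,:2]-O)@RS
        if abs(np.median(P,0)).max()>200: continue
        (c,(w,h),a)=cv2.minAreaRect(P.astype(np.float32))
        if w>h: a-=90
        print('panel stop xy',np.round(c,1),'size',round(w),round(h),'rot deg',round(a,2),'score',round(r['score'],2))
    return f
E
python3 -m jog '[[0,0,0,-1,87],[0,0,0,-1,87],[0,0,0,-1,87],[0,0,0,-1,87],[0,0,0,-1,87]]'; python3 -m jog '[[0,0,0,-0.24,87],[0,0,0,0,87]]'
python3 -c "
from h import *; panel(); tool((-165,-77,140))"
```

```text
t: 1.23
ee_pos: [254.7, 570.7, 241.6]
tool_rot: [0.0, -0.01, 1.0, 0.0]
ft_force: [-0.1, 0.5, -0.2]
opening: 87.3
grip_force: 0.0
t: 1.48
ee_pos: [254.7, 570.7, 241.6]
tool_rot: [0.0, -0.018, 1.0, 0.0]
ft_force: [0.4, -0.4, 0.2]
opening: 87.2
grip_force: 0.0
panel stop xy [-57.2 -77.1] size 200 110 rot deg -9.65 score 0.65
t 1.57 stop xy [-326.5  496.4] z 241.6 tool y yaw rel stop 89.96 F [-0.3  0.6 -0.1] open 87
units [ -4.05  -14.332   2.539]
```

```bash
for i in 1; do python3 -m jog '[[-0.5,-0.95,0,0,87],[-0.5,-0.95,0,0,87],[-0.5,-0.95,0,0,87],[-0.5,-0.95,0,0,87],[-0.5,-0.95,0,0,87]]'; python3 -m jog '[[-0.3,-0.95,0,0,87],[-0.3,-0.95,0,0,87],[-0.3,-0.95,0,0,87],[-0.3,-0.95,0,0,87],[-0.3,-0.95,0,0,87]]';  python3 -m jog '[[0,-0.95,0.4,0,87],[0,-0.95,0.4,0,87],[0,-0.95,0.4,0,87],[0,-0.95,0.4,0,87],[0,-0.95,0.4,0,87]]'; done | grep ee_pos
python3 -c "
from h import *; tool((-165,-77,25))"
```

```text
ee_pos: [362.4, 383.4, 241.8]
ee_pos: [429.2, 195.8, 241.8]
ee_pos: [436.1, 5.9, 161.4]
t 3.45 stop xy [-166.3  -74.8] z 161.4 tool y yaw rel stop 89.97 F [ 0.1 -0.9 -0.6] open 87
units [-0.029 -0.054  3.41 ]
```

```bash
(python3 -m jog '[[0,0,0.8,0,87],[0,0,0.8,0,87],[0,0,0.8,0,87],[0,0,0.7,0,87],[0,0,0.3,0,87]]'; python3 -m jog '[[-0.2,0,0,0,87],[-0.2,0,0,0,87],[-0.2,0,0,0,87],[-0.2,0,0,0,87],[-0.2,0,0,0,87]]';  python3 -m jog '[[-0.15,0,0,0,87],[-0.15,0,0,0,87],[-0.15,0,0,0,87],[-0.15,0,0,0,87],[-0.15,0,0,0,87]]') | egrep 'ee_pos|ft_f'
python3 -c "
from h import *; tool((-75,-77,25));save('top1',panel()['frame'])"
```

```text
ee_pos: [434.9, 7.3, 24.2]
ft_force: [0.7, 0.5, 0.0]
ee_pos: [476.3, 8.6, 25.7]
ft_force: [-0.4, -0.8, 0.5]
ee_pos: [506.2, 9.8, 25.5]
ft_force: [-1.8, 0.4, -0.1]
t 5.33 stop xy [-96.1 -73.4] z 25.5 tool y yaw rel stop 90.02 F [-1.8  0.4 -0.1] open 87
units [-0.527 -0.089  0.011]
panel stop xy [-16.8 -68.3] size 86 201 rot deg 0.33 score 0.74
```

View pics/top1.png

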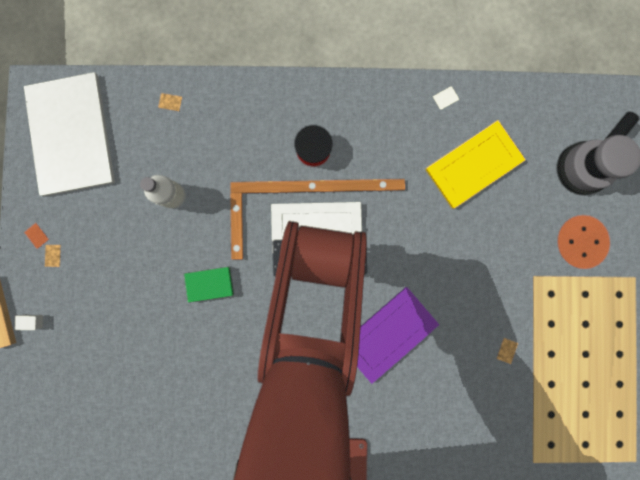

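The panel is now square to the stop, about 28 mm short of the long batten. I'll push to about 7 mm short, then lift, move round to the -y end and turn.

```bash
(python3 -m jog '[[-0.12,0,0,0,87],[-0.12,0,0,0,87],[-0.12,0,0,0,87],[-0.08,0,0,0,87],[-0.05,0,0,0,87]]'; python3 -m jog '[[0.2,0,0,0,87],[0.3,0,0,0,87],[0,0,-0.7,0,70],[0,0,-0.8,0,50],[0,0,-0.8,0,50]]';  python3 -m jog '[[-0.5,-0.8,0,0,50],[-0.5,-0.8,0,0,50],[-0.5,-0.8,0,0,50],[-0.5,-0.8,0,0,50],[0,-0.7,0,0,50]]'; python3 -m jog '[[0,0,0,1,50],[0,0,0,1,50],[0,0,0,1,50],[0,0,0,1,50],[0,0,0,1,50]]'; python3 -m jog '[[0,0,0,1,50],[0,0,0,1,50],[0,0,0,1,50],[0,0,0,1,50],[0,0,0,1,50]]';  python3 -m jog '[[0,0,0,1,50],[0,0,0,1,50],[0,0,0,1,50],[0,0,0,1,50],[0,0,0,1,50]]'; python3 -m jog '[[0,0,0,1,50],[0,0,0,1,50],[0,0,0,1,50]]' ) | egrep 'ee_pos|ft_f'
python3 -c "
from h import *; tool((-10,-230,25));save('top2',panel()['frame'])"
```

```text
ee_pos: [525.7, 10.5, 25.5]
ft_force: [-1.7, -0.0, 0.7]
ee_pos: [504.5, 9.8, 118.3]
ft_force: [0.8, -0.5, 0.2]
ee_pos: [591.7, -144.3, 117.6]
ft_force: [-0.7, 0.1, 0.7]
ee_pos: [590.4, -143.0, 117.4]
ft_force: [0.0, -0.1, 0.4]
ee_pos: [590.4, -143.0, 117.4]
ft_force: [-0.2, 0.0, -0.2]
ee_pos: [590.4, -143.0, 117.5]
ft_force: [0.6, -0.2, -0.6]
ee_pos: [590.4, -143.0, 117.4]
ft_force: [-0.3, 0.7, 0.3]
t 9.55 stop xy [ -17.6 -229.3] z 117.4 tool y yaw rel stop -0.15 F [-0.3  0.7  0.3] open 50
units [-0.018  0.191  2.311]
panel stop xy [ -9.4 -68.2] size 110 200 rot deg 0.01 score 0.81
```

View pics/top2.png

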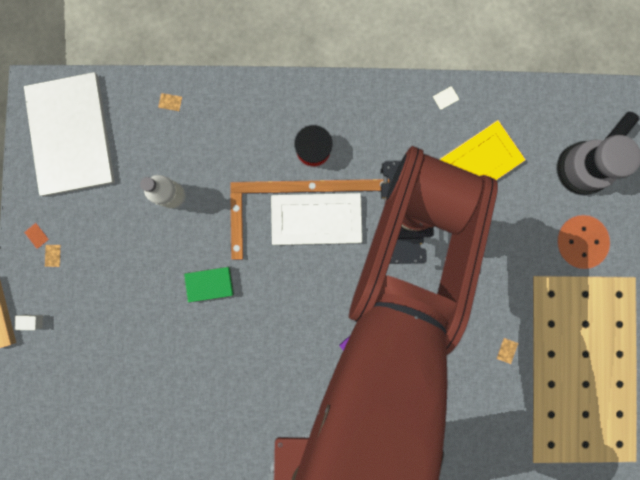

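```bash
(python3 -m jog '[[0,0.15,0.7,0,50],[0,0,0.7,0,50],[0,0,0.7,0,50],[0,0,0.2,0,50],[0.3,0,0,0,50]]'; python3 -m jog '[[0.3,0,0,0,50],[0.2,0,0,0,50],[0.15,0,0,0,50],[0.15,0,0,0,50],[0.15,0,0,0,50]]';  python3 -m jog '[[0.15,0,0,0,50],[0.15,0,0,0,50],[0.15,0,0,0,50],[0.15,0,0,0,50],[0.15,0,0,0,50]]'; python3 -m jog '[[0.15,0,0,0,50],[0.15,0,0,0,50],[0.15,0,0,0,50],[0.1,0,0,0,50],[0,0,0,0,50]]') | egrep 'ee_pos|ft_f'
python3 -c "
from h import *; tool((-12,-112,25));save('top3',panel()['frame'])"
```

```text
ee_pos: [596.5, -131.1, 25.5]
ft_force: [-0.1, -0.6, -0.3]
ee_pos: [595.5, -92.8, 25.7]
ft_force: [-0.9, -2.9, 0.0]
ee_pos: [594.4, -62.7, 25.6]
ft_force: [0.1, -1.9, 1.0]
ee_pos: [593.2, -40.3, 25.3]
ft_force: [0.5, -0.0, -0.0]
t 12.15 stop xy [ -11.  -126.8] z 25.3 tool y yaw rel stop 0.04 F [ 0.5 -0.  -0. ] open 50
units [ 0.369 -0.024  0.007]
panel stop xy [-12.   -3.3] size 180 113 rot deg -1.52 score 0.66
```

```bash
(python3 -m jog '[[0.1,0,0,0,50],[0.1,0,0,0,50],[0.06,0,0,0,50],[0.04,0,0,0,50]]';  python3 -m jog '[[0.03,0,0,0,50],[0.03,0,0,0,50],[0,0,0,0,50]]') | egrep 'ee_pos|ft_f'
python3 -c "
from h import *; tool((-12,-112,25));panel()"
```

```text
ee_pos: [593.0, -28.8, 25.5]
ft_force: [0.5, -1.3, -0.2]
ee_pos: [593.0, -26.5, 25.6]
ft_force: [-1.0, -0.4, -0.6]
t 13.12 stop xy [ -10.7 -112.9] z 25.6 tool y yaw rel stop 0.02 F [-1.  -0.4 -0.6] open 50
units [ 0.023 -0.032  0.014]
panel stop xy [-8.5 12.4] size 110 174 rot deg 0.71 score 0.8
```

```bash
for i in 1; do python3 -m jog '[[0.03,0,0,0,50],[0,0,0,0,50]]';python3 -m jog '[[0.03,0,0,0,50],[0,0,0,0,50]]'; python3 -m jog '[[0.03,0,0,0,50],[0,0,0,0,50]]'; done | egrep 'ee_pos|ft_f'
```

```text
ee_pos: [593.0, -26.0, 25.6]
ft_force: [-0.3, -3.7, -0.8]
ee_pos: [592.9, -25.8, 25.7]
ft_force: [-0.8, -7.9, 0.8]
ee_pos: [592.8, -25.7, 25.7]
ft_force: [-1.1, -12.0, -0.3]
```

The force rises to 12 N, so the end is seated on the short batten. Next I'll back off and go round to the long edge.

```bash
(python3 -m jog '[[-0.2,0,0,0,50],[-0.3,0,0,0,50],[0,0,-0.7,0,87],[0,0,-0.8,0,87],[0,0,-0.8,0,87]]';  python3 -m jog '[[0.7,-0.5,0,0,87],[0.7,-0.5,0,0,87],[0.7,-0.5,0,0,87],[0.7,-0.5,0,0,87],[0.5,-0.3,0,0,87]]'; python3 -m jog '[[0,0,0,-1,87],[0,0,0,-1,87],[0,0,0,-1,87],[0,0,0,-1,87],[0,0,0,-1,87]]'; python3 -m jog '[[0,0,0,-1,87],[0,0,0,-1,87],[0,0,0,-1,87],[0,0,0,-1,87],[0,0,0,-1,87]]';  python3 -m jog '[[0,0,0,-1,87],[0,0,0,-1,87],[0,0,0,-1,87],[0,0,0,-1,87],[0,0,0,-1,87]]'; python3 -m jog '[[0,0,0,-1,87],[0,0,0,-1,87],[0,0,0,-1,87]]' ) | egrep 'ee_pos|ft_f'
python3 -c "
from h import *; tool((-100,0,25));panel()"
```

```text
ee_pos: [593.5, -43.1, 118.3]
ft_force: [0.1, 0.4, -0.5]
ee_pos: [495.7, 86.5, 117.5]
ft_force: [-0.4, 0.7, 0.4]
ee_pos: [496.8, 85.5, 117.6]
ft_force: [-0.5, -0.5, 1.3]
ee_pos: [496.7, 85.4, 117.6]
ft_force: [0.4, 0.0, -0.3]
ee_pos: [496.8, 85.4, 117.6]
ft_force: [-0.0, 0.6, -0.3]
ee_pos: [496.7, 85.4, 117.6]
ft_force: [-0.2, 0.2, -0.0]
t 17.48 stop xy [-102.7    2.5] z 117.6 tool y yaw rel stop 90.18 F [-0.2  0.2 -0. ] open 87
units [-0.068 -0.063  2.315]
panel stop xy [-4.2 -0.3] size 200 102 rot deg -0.98 score 0.78
```

```bash
(python3 -m jog '[[0,0,0.7,0,87],[0,0,0.7,0,87],[0,0,0.7,0,87],[0,0,0.2,0,87],[-0.2,0,0,0,87]]';  python3 -m jog '[[-0.2,0,0,0,87],[-0.1,0,0,0,87],[-0.1,0,0,0,87],[-0.05,0,0,0,87],[-0.05,0,0,0,87]]'; python3 -m jog '[[-0.04,0,0,0,87],[-0.04,0,0,0,87],[0,0,0,0,87]]'; python3 -m jog '[[-0.04,0,0,0,87],[0,0,0,0,87]]'; python3 -m jog '[[-0.03,0,0,0,87],[0,0,0,0,87]]') | egrep 'ee_pos|ft_f'
python3 -c "
from h import *; tool((-67,0,25));panel()"
```

```text
ee_pos: [504.4, 85.7, 25.3]
ft_force: [0.6, 0.1, -0.1]
ee_pos: [524.0, 86.5, 25.3]
ft_force: [-2.4, 0.1, 2.1]
ee_pos: [528.0, 86.6, 25.4]
ft_force: [-0.8, -0.3, -0.5]
ee_pos: [529.7, 86.7, 25.5]
ft_force: [-0.6, -0.4, -0.1]
ee_pos: [530.8, 86.7, 25.6]
ft_force: [-0.5, 0.9, -0.6]
t 19.7 stop xy [-68.6   2.5] z 25.6 tool y yaw rel stop 90.02 F [-0.5  0.9 -0.6] open 87
units [-0.041 -0.062  0.014]
panel stop xy [ 8.8 -0.5] size 200 91 rot deg -1.8 score 0.55
```

```bash
(for i in 1; do python3 -m jog '[[-0.03,0,0,0,87],[0,0,0,0,87]]'; python3 -m jog '[[-0.03,0,0,0,87],[0,0,0,0,87]]'; python3 -m jog '[[-0.03,0,0,0,87],[0,0,0,0,87]]'; python3 -m jog '[[-0.03,0,0,0,87],[0,0,0,0,87]]'; done) | egrep 'ee_pos|ft_f'
```

```text
ee_pos: [531.2, 86.8, 25.5]
ft_force: [-5.3, 0.7, 4.0]
ee_pos: [531.3, 86.9, 25.2]
ft_force: [-8.6, 0.2, 5.7]
ee_pos: [531.4, 87.0, 24.9]
ft_force: [-10.7, 0.8, 8.1]
ee_pos: [531.5, 87.0, 24.6]
ft_force: [-14.6, -0.2, 10.2]
```

Both edges are seated. I'll back off, lift clear and check.

```bash
(python3 -m jog '[[0.1,0,0,0,87],[0.4,0,0,0,87],[0.5,0,0,0,87],[0,0,-0.8,0,87],[0,0,-0.8,0,87]]'; python3 -m jog '[[0,0,-1,0,87],[0,0,-1,0,87],[0,-0.9,-1,0,87],[0,-0.9,0,0,87],[0,-0.9,0,0,87]]'; python3 -m jog '[[0,-0.9,0,0,87],[0,-0.9,0,0,87],[0,-0.9,0,0,87],[0,-0.9,0,0,87],[0,0,0,0,87]]') | egrep 'ee_pos|ft_f'
python3 - <<'E'
from h import *
tool(); f=panel(); panel('scene')
f=grab_frame('top')
for th in ('corner_stop','filler_tin','sanding_block','bottle'):
    r=outline_of('top',th)[0]; vs,us=np.nonzero(r['region']); k=f['range_z'][vs,us]>0; P=world(f,np.c_[us,vs][k])
    print(th,round(r['score'],2),cv2.minAreaRect(P[:,:2].astype(np.float32)))
save('top4',cv2.resize(f['frame'][150:300,170:420],(800,480),interpolation=cv2.INTER_CUBIC))
E
```

```text
ee_pos: [495.9, 85.4, 90.4]
ft_force: [0.5, 0.5, 0.2]
ee_pos: [500.9, -23.8, 211.2]
ft_force: [0.4, -0.5, -0.4]
ee_pos: [505.6, -169.0, 210.0]
ft_force: [-0.1, 0.1, -0.7]
t 22.68 stop xy [-103.4 -252.1] z 210.0 tool y yaw rel stop 89.84 F [-0.1  0.1 -0.7] open 87
panel stop xy [-0.2  0.6] size 202 112 rot deg -0.19 score 0.92
corner_stop 0.9 ((600.8532104492188, 16.201904296875), (175.27197265625, 405.1308898925781), 4.703793525695801)
filler_tin 0.64 ((759.9072875976562, 24.536029815673828), (82.9237289428711, 99.02039337158203), 70.54512023925781)
sanding_block 0.88 ((442.425048828125, 258.7283935546875), (68.66282653808594, 108.06867980957031), 9.248360633850098)Traceback (most recent call last):
  File "<stdin>", line 5, in <module>
IndexError: list index out of range
```

Run:
```python
from h import *
f=grab_frame('top'); save('top5',cv2.resize(f['frame'][120:320,120:420],(780,520),interpolation=cv2.INTER_CUBIC))
```

```text
(no output)
```

View pics/top5.png

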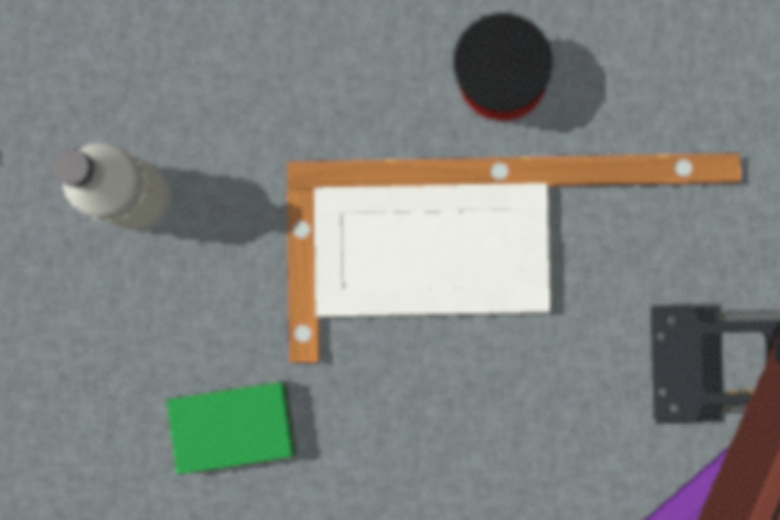

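The crop shows the panel flush against both battens, with its corner at crop pixel (315,187). The tin, block and bottle are where they stood, and the hand is clear.

```bash
python3 -c "
from workcell import ctrl; print(ctrl.job_done())"
```

```text
the job is handed in; nothing more can be done
None
```

The white drawer front is home in the corner stop and the job is handed in: it last measured within 1 mm and 0.2° of home against both battens, with the tin, block and bottle apparently unmoved, the hand clear and about 23 s used, though no verdict came back.

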